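Take the dial padlock off the tool chest

TASK

The steel tool chest is on day lock: the first numbers of its padlock are still dialled in and only the last one is missing. Turn the padlock's dial clockwise, click by click, until the long white line on it clicks in at the index mark on the shackle side, then take the lock by its case and pull it off its shackle until the shackle stands fully open. Unhook the open lock from the staple, leave the other tools on the bench where they are, and finish while holding the lock up still and level, dial upward and shackle open, about 12 cm clear above the chest's lid; do not put it down or let go.

Things in the scene. Friction and masses are not known exactly. Their poses are not given: they have to be found in the camera images.
- lock_center (a point): Steel dial padlock, about 0.3 kg, loose, lying on its back on the chest lid, locked through the staple with some mm of play. Point: centre of its round case (52 mm diameter, 22 mm thick), 11 mm above the underside. z: up out of the dial face; +x: to the shackle side, where a white index mark sits on the case's rim. Lock +x lies along chest +y within 0.12 rad.
- dial_knob (a point): The dial's black knurled knob, diameter 28 mm, 15 mm high, in the middle of the case on a black dial disc of 45 mm diameter. Point: on the axis, 8 mm below the knob's top, 7 mm above the disc; it turns with the dial, x along the long white line on disc and knob. Above the case's underside: disc top 25 mm, knob top 40 mm.
- dial (a joint): Dial angle on the case, rad, growing clockwise seen from above. 0 = opening number: long white line at the index mark. Starts at -1.4 to -0.5. Clicks into a notch every 0.314 rad (20 a turn, 0 is one), settles into the nearest when let go; about 0.02 N m turns it over a click. It frees the shackle only within about 0.1 rad of 0; while the shackle is out the dial is blocked.
- shackle (a joint): How far the shackle stands out of the case, m: 0 closed, 0.021 fully out, at a stop. The shackle goes to lock +x, so with the staple holding it the case is pulled towards lock -x. Slides with about 1.5 N friction and stays where it is. With the dial off its number it gives only 0.5 mm.
- shackle_bow (a point): Middle of the shackle's bow, on the rod's centre line. The shackle is a U of 7 mm rod, 11 mm above the case's underside, legs along lock x at y = -13 mm (heel, stays in the case) and y = +13 mm (toe). Closed, this point is at lock x = 57 mm and the inside of the bow at 53.5 mm; fully out 21 mm further.
- shackle_toe (a point): Tip of the shackle's toe leg. Closed: lock x = 17.5 mm, 5 mm inside the case. Fully out: x = 38.5 mm, leaving a gap between tip and case (round, foremost at x = 26 mm) through which the staple's 6 mm post passes: with the post's axis at about lock x = 32 mm, move the lock 30 mm towards its own -y, then up.
- staple_post (a point): Staple: fixed upright bow of 6 mm rod on the lid, 36 mm high, free height under its top 30 mm; two posts 24 mm apart along chest x. Point: axis of the post inside the shackle's loop, 17 mm above the lid. The other post stands 24 mm towards chest -x, outside the loop: the toe leg passes between them. Axes as the chest's.
- hasp_mid (a point): Hasp strap lying on the lid along chest x, slotted over the staple, hinged on the far leaf; point: its middle between the staple's posts. 22 mm wide, top 5 mm above the lid, turned-up lip at its near end 8 mm. A lock case raised 6 to 10 mm off the lid passes over the strap and still fits under the staple's top.
- chest: Grey steel tool chest, fixed, 340 mm long (its y), 220 mm wide (its x), origin under its centre. The flat lid, two leaves meeting on the middle line, is 120 mm above the bench. Nothing else stands on it than staple, hasp and padlock.
- punches_long: Blue block full of steel letter punches, 49 x 114 mm, 68 mm high, loose on the bench; origin under its centre. Leave it alone.
- punches_square: Black block full of steel punches, 62 x 62 mm, 68 mm high, loose on the bench; origin under its centre. Leave it alone.
- hammer: Hammer about 260 mm long lying on the bench beyond the chest. Leave it alone.
Not all that is in view belongs to the job. What is shaped like the part that bears lock_center but pink or purple is not meant.

How it is judged:
By the outcome, as a careful person would: the job done as asked, in the order asked, and still so for the second after the job is handed in, while the arm keeps its last pose, push and grip.
It also fails if it takes over 51 s, if anything falls off the work surface, if the arm or the gripper's body presses on something with over 40 N, if the wrist force passes 120 N, or if a joint passes its speed limit or range.

ROBOT

A 6-joint arm with a two-finger parallel gripper is mounted at the origin on the work surface. World frame = base frame: x ahead of the robot, y to its left, z up, the work surface at z = 0. Lengths are in m, angles in degrees, forces in N, time in s.
With the tool pointing down it reaches from about 0.4 to 0.825 m from the base axis. Payload 7 kg.
Tool frame: the origin (TCP) lies on the front face of the gripper's body, between the roots of the fingers; the fingertips stand 66 mm ahead of it and the grasp point (between the pads) lies 47 mm ahead of it; z points along the fingers, y is the line along which they close (so a half turn about z gives the same grasp; the last joint's range is limited). The gripper opens to 88 mm and grips with 3 to 60 N. Pads are 19 mm wide; open, the fingers measure 130 mm over their backs; the gripper's body (78 mm by 193 mm) begins 47 mm behind the grasp point.
Start: joints at [16.507, 20.546, 0.682, 0, -70.136, -16.507], TCP at [0.675, -0, 0.292] pointing down, gripper open.
Joint ranges: [-176.03, 176.03], [-82.01, 121.73], [-58.28, 71.71], [-173.87, 95.51], [-174.79, -0.11], [-173.66, 173.66]. Speed limits (degrees/s): [136.94, 136.94, 172.46, 180, 180, 180].

INTERFACE

Orientations are given as [roll, pitch, yaw] about the fixed x, y, z axes, in that order (R = Rz(yaw) Ry(pitch) Rx(roll)).
In Python, from plant import ctrl gives the robot as it stands.
- The arm moves only by the tool send_rows, never from a script. Its argument "deltas" is a list of rows, each a list of 2 entries, a list of its own where there are three numbers: the shift along the tool's x, y, z each as a share of 800 mm, from -1 to 1, then the turn about the tool's z as a share of 90 degrees, from -1 to 1. A call has exactly 5 rows; each row is the pose to reach, as a shift and turn from the pose commanded when the call began, along the tool's axes at that moment; what a row does not reach only later rows make up. A row lasts 1/12 s, in which the tool goes at most 41.7 mm and 7.16 degrees, less where a joint would pass 70% of its speed; a pose out of reach is approached as far as the arm can. A call with a number of a shift or a turn outside -1 to 1 is refused whole. A call with a gripper value outside its range is refused whole. "gripper" is the opening, from 0 (shut) to 1 (fully open), set as the call begins (left out, the last holds). The fingers move at their own pace and stop on an object; the grip force is fixed at half the most. Time passes only in rows, so rows that repeat a pose let the fingers close, or fill a call up. It gives the time, the measured TCP pose, the force, the opening and the grip force at its end, in the units of the state.
- ctrl.get_obs(): the state, without advancing time (a new reading comes with each control period).
- ctrl.snapshot(name): name is "scene" or "side" or "wrist"; returns a dict with "color" (420x560x3 uint8, red, green, blue), "vertical_fov" (degrees; the focal length in pixels is half the picture's height over the tangent of half this angle, whatever the lens; pixels are square), "cx", "cy" (the principal point, pixels), "rvec" (rotation vector, rad) and "tvec" (3), from world to camera coordinates, as OpenCV has them. Camera axes: x right, y down, z forward; pixel columns grow to the right and rows downward; lengths in m; the calibration is good to about 2 mm. A picture is of the moment at which its call begins. There is no depth.
- ctrl.close_job(): hands the job in; it is judged then, once.
Trained networks look in a picture, given as the dict that the camera call returned (one of the last four; its "shot" number tells which), for a name from the list of things; names that differ only in an ending like _2 or _b are one class to them, and where a whole thing is asked for, a point or a joint stands for the part that bears it (a point fixed in the world has none). Each returns a list of dicts, best first, with "conf" (0 to 1); they miss things now and then, are a little off and sometimes report something else, mostly with a low value. They report only what shows in the picture. A call takes as long as a camera call. They do not tell look-alikes from the thing itself.
- ctrl.boxes_of(picture, thing): "xy" ([column, row] as shares, 0 to 1, of the picture: columns of its width, rows of its height, amid what is visible of it).
- ctrl.cut_out(picture, thing): "pixels" (420x560 bool, what is visible of it) and "xy" ([column, row] as shares, 0 to 1, of the picture: columns of its width, rows of its height, amid what is visible of it).
The state is a dict: "clock": time; "joint_pos": joint angles; "qvel": joint speeds; "tau": joint torques, N m; "tool_pos": TCP position; "orientation": TCP orientation; "force": force on the tool from outside, world axes, zero at the start; "moment": the same for the moment, N m; "opening": finger opening in m; "gripper_force": force on a finger pad.
Only numpy, scipy, OpenCV 4.12 (cv2) and the standard library are available. Lean on these libraries where they do the work, as an engineer would, in place of code of your own. Each camera call takes 0.05 s, during which the arm holds its last target. There are 200 camera calls.

## Working session

There is one attempt and no reset: what is moved stays moved. The work goes in short steps, Python scripts to look and compute and a tool call to move; the robot and the scene stay as the last step left them, time stands still between calls to the robot, and variables do not carry over. Pictures are saved under pics/ and viewed, at most 10 in all, crops included, and the job is handed in when it is done.

Besides the shell and the picture viewer there is one more tool, called after ">>>" by a JSON object that holds its "method" and its "body", one argument or row to a line. send_rows: Moves the arm, as the interface text tells. Shift numbers are shares of 800 mm and turn numbers shares of 90 degrees, none past 1 either way. Its arguments: {"type":"object","properties":{"deltas":{"type":"array","items":{"type":"array"}},"gripper":{"type":"number"}},"required":["deltas"]}

```bash
ls; mkdir -p pics
cat > h.py <<'E'
import numpy as np,cv2
from plant import ctrl
def cam(s):
    h,w=s["color"].shape[:2];f=h/2/np.tan(np.radians(s["vertical_fov"])/2)
    return f,cv2.Rodrigues(np.array(s["rvec"],float))[0],np.array(s["tvec"],float).ravel()
def ray(s,px):
    f,R,t=cam(s);d=R.T@np.array([(px[0]-s["cx"])/f,(px[1]-s["cy"])/f,1.]);return -R.T@t,d
def atz(s,px,z):
    o,d=ray(s,px);return o+d*(z-o[2])/d[2]
def proj(s,P):
    f,R,t=cam(s);c=R@np.array(P,float)+t;return np.array([s["cx"]+f*c[0]/c[2],s["cy"]+f*c[1]/c[2]])
def find(s,n,z):
    for b in ctrl.boxes_of(s,n)[:3]:
        px=np.array(b["xy"])*[560,420];print(n,round(b["conf"],2),px.round(1),atz(s,px,z).round(4))
def save(s,n,crop=None,k=1):
    im=s["color"][...,::-1]
    if crop: im=im[crop[1]:crop[3],crop[0]:crop[2]]
    cv2.imwrite("pics/"+n,cv2.resize(im,None,fx=k,fy=k,interpolation=cv2.INTER_CUBIC))
E
python3 - <<'E'
from h import *
print(ctrl.get_obs())
ims=[]
for n in("scene","side","wrist"):
    s=ctrl.snapshot(n);print(n,s["vertical_fov"],(-cam(s)[1].T@cam(s)[2]).round(3));ims.append(s["color"])
    for t,z in(("lock_center",.131),("dial_knob",.153),("shackle_bow",.131),("shackle_toe",.131),("staple_post",.137),("hasp_mid",.125),("chest",.12),("punches_long",.068),("punches_square",.068),("hammer",.02)): find(s,t,z)
im=np.vstack([np.hstack(ims[:2]),np.hstack([ims[2],ims[2]*0])])[...,::-1]
cv2.imwrite("pics/a.png",cv2.resize(im,(800,600),interpolation=cv2.INTER_AREA))
E
```

```text
pics
{'clock': 0.0, 'joint_pos': array([ 1.65078902e+01,  2.05915943e+01,  6.33791373e-01, -1.97807766e-02,
       -7.01338014e+01, -1.65070283e+01]), 'qvel': array([ 0.05201918, -0.06556645, -0.15746481,  0.00550083, -0.05039607,
        0.11637181]), 'tau': array([-8.00930356e-04, -5.82726967e+01,  2.93058443e+01,  6.99745238e+00,
        6.93249181e-03, -2.06530804e-04]), 'tool_pos': array([ 6.74630409e-01, -4.25244205e-06,  2.91221984e-01]), 'orientation': array([ 1.79906887e+02, -8.20158634e-03, -9.00058683e+01]), 'force': array([-0.69926785, -0.14791603, -0.0473913 ]), 'moment': array([ 0.01004135, -0.03266487,  0.03729668]), 'gripper_force': 0.0, 'opening': 0.08745427035611615}
scene 53.88830502709236 [ 1.174 -0.619  0.965]
lock_center 0.73 [240.7 227.5] [ 0.5466 -0.1226  0.131 ]
lock_center 0.61 [149.2 273.6] [ 0.4981 -0.389   0.131 ]
lock_center 0.54 [189.4 225.3] [ 0.4361 -0.216   0.131 ]
dial_knob 0.61 [191.3 226.8] [ 0.4639 -0.2265  0.153 ]
dial_knob 0.47 [148.5 266.1] [ 0.495  -0.3832  0.153 ]
dial_knob 0.44 [235.7 221.7] [ 0.537  -0.1303  0.153 ]
shackle_bow 0.44 [162.1
[... 1347 characters left out ...]
s_square 0.98 [287.6 383.9] [0.5166 0.4329 0.068 ]
hammer 0.65 [215.4 244.4] [0.7815 0.0336 0.02  ]
wrist 59.28215823110307 [ 0.674 -0.075  0.386]
lock_center 0.8 [496.6  37.2] [ 0.5392 -0.1164  0.131 ]
dial_knob 0.59 [505.8  23.7] [ 0.5467 -0.1199  0.153 ]
dial_knob 0.18 [418.9 145.9] [ 0.5896 -0.0506  0.153 ]
shackle_bow 0.8 [480.1  97.4] [ 0.5444 -0.08    0.131 ]
shackle_toe 0.9 [478.7 100.2] [ 0.545  -0.0782  0.131 ]
shackle_toe 0.44 [504.8  25.1] [ 0.5352 -0.1233  0.131 ]
shackle_toe 0.4 [497.1  35.5] [ 0.5391 -0.1174  0.131 ]
staple_post 0.93 [420.1 145.3] [ 0.583  -0.0493  0.137 ]
hasp_mid 0.77 [421.1 143.7] [ 0.578  -0.0492  0.125 ]
hammer 0.86 [159.4 144. ] [ 0.7961 -0.0389  0.02  ]
```

View pics/a.png

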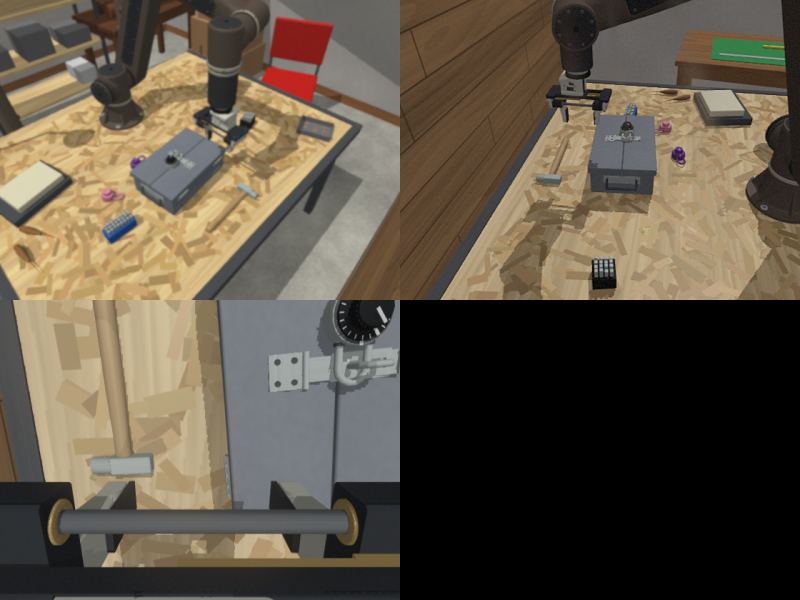

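>>> {"method": "send_rows", "body": {
  "deltas": [
    [[0.02, 0.04, 0], 0],
    [[0.04, 0.08, 0], 0],
    [[0.06, 0.12, 0], 0],
    [[0.0625, 0.156, 0], 0],
    [[0.0625, 0.156, 0], 0]
  ],
  "gripper": 0.7
}}

```text
clock: 2.07
tool_pos: [0.5456, -0.0512, 0.2929]
orientation: [180.0, 0.0, -90.1]
force: [-1.3, 0.2, -0.8]
opening: 0.0633
gripper_force: 0.0
```

Run:
```python
from h import *
o=ctrl.get_obs();print(o["clock"],o["tool_pos"],o["orientation"])
s=ctrl.snapshot("wrist");f,R,t=cam(s);print((-R.T@t).round(4),R.round(3),f)
for tt,z in(("lock_center",.142),("dial_knob",.16),("shackle_bow",.131),("shackle_toe",.131),("staple_post",.137),("hasp_mid",.125)): find(s,tt,z)
save(s,"b.png",(130,0,430,300),2)
cv2.imwrite("pics/b_full.png",s["color"][...,::-1])
```

```text
2.0667 [ 0.54562937 -0.05122306  0.29285749] [ 1.79976121e+02  4.99270061e-02 -9.00850515e+01]
[ 0.5447 -0.1264  0.3869] [[-1.     0.003  0.   ]
 [ 0.003  0.96   0.279]
 [ 0.     0.279 -0.96 ]] 369.0505154305632
lock_center 0.82 [289.  113.1] [ 0.5412 -0.1214  0.142 ]
lock_center 0.66 [292.2 182.4] [ 0.539  -0.0762  0.142 ]
lock_center 0.63 [499.5  61.6] [ 0.4112 -0.1517  0.142 ]
dial_knob 0.95 [503.2  54.6] [ 0.4195 -0.1536  0.16  ]
dial_knob 0.84 [287.2 104.9] [ 0.5425 -0.1265  0.16  ]
dial_knob 0.73 [276.8 172.8] [ 0.549 -0.086  0.16 ]
shackle_bow 0.93 [508.2 104.4] [ 0.3951 -0.1263  0.131 ]
shackle_bow 0.79 [282.8 173. ] [ 0.5454 -0.0807  0.131 ]
shackle_toe 0.95 [509.1 105.9] [ 0.3944 -0.1254  0.131 ]
shackle_toe 0.81 [278.2 176.1] [ 0.5486 -0.0785  0.131 ]
staple_post 0.73 [279.  147.3] [ 0.5478 -0.0992  0.137 ]
hasp_mid 0.97 [281.2 146.6] [ 0.5464 -0.0984  0.125 ]
```

View pics/b.png

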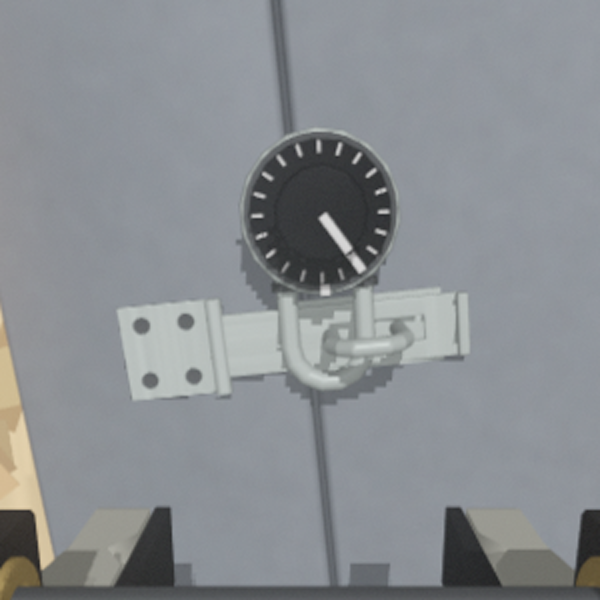

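Run:
```python
from h import *
s=ctrl.snapshot("wrist")
g=lambda u,v,z:atz(s,(130+u/2,v/2),z)[:2]
m=s["color"].astype(int).sum(2)<180   # dark disc
n,l,st,ce=cv2.connectedComponentsWithStats(m[0:150,230:350].astype(np.uint8))
i=1+st[1:,4].argmax();c=cv2.findContours((l==i).astype(np.uint8),cv2.RETR_EXTERNAL,cv2.CHAIN_APPROX_NONE)[0][0]
h=cv2.convexHull(c).reshape(-1,2)+[230,0]
P=np.array([atz(s,p,.145)[:2] for p in h]);A=np.c_[2*P,np.ones(len(P))];x=np.linalg.lstsq(A,(P**2).sum(1),rcond=None)[0]
print("disc c",x[:2],"r",np.sqrt(x[2]+x[0]**2+x[1]**2))
c=x[:2]
def ang(v): return np.degrees(np.arctan2(v[1],v[0]))
idx=g(325,290,.142);le=g(361,270,.145);li=g(322,215,.160);lm=g(345,250,.160)
print("case x dir via index",ang(idx-c),np.linalg.norm(idx-c),"line",ang(le-c),np.linalg.norm(le-c),"knob line",ang(lm-li))
print("chest y",ang(g(333,585,.12)-g(276,0,.12)))
for n,u,v,z in(("post far/bow-left",335,338,.153),("other",403,330,.153),("base",0,0,0)): print(n,g(u,v,z))
print("bow",g(322,378,.131),"legs",g(288,300,.131),g(364,297,.131))
```

```text
disc c [ 0.54006451 -0.12549218] r 0.021845685679940594
case x dir via index 80.72544714529873 0.02584075690663882 line 111.04570948770713 0.02022531326097527 knob line 124.4710878051885
chest y 95.48331081761428
post far/bow-left [ 0.54123709 -0.08602525]
other [ 0.51971972 -0.08854577]
base [ 0.69315442 -0.21952607]
bow [ 0.54486072 -0.06813924] legs [ 0.55662919 -0.09549439] [ 0.5305974  -0.09647693]
```

Run:
```python
from h import *
import pickle
s=ctrl.snapshot("wrist");s=ctrl.snapshot("wrist");pickle.dump(s,open("s.pkl","wb"))
o=ctrl.get_obs();print(o["clock"],o["tool_pos"],o["orientation"],s["cx"],s["cy"])
save(s,"c.png",(200,40,400,190),4)
```

```text
2.5667 [ 0.55059583 -0.04985335  0.29166387] [ 1.79952107e+02 -1.30715792e-02 -8.99934128e+01] 283.6457425282258 212.09307568325414
```

View pics/c.png

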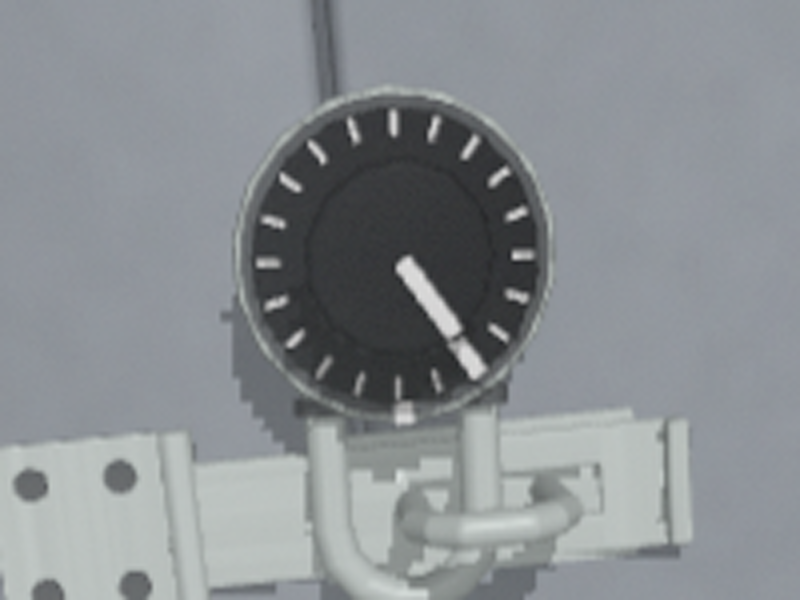

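```bash
cat > m.py <<'E'
from h import *
import pickle
s=pickle.load(open("s.pkl","rb"))
g=lambda u,v,z:atz(s,(200+u/4,40+v/4),z)[:2]
def ang(v): return np.degrees(np.arctan2(v[1],v[0]))
rim=np.array([g(u,v,.142) for u,v in((236,255),(551,250),(392,88),(285,365),(505,365),(280,140),(510,140))])
r=np.linalg.lstsq(np.c_[2*rim,np.ones(7)],(rim**2).sum(1),rcond=None)[0];c=r[:2];print("rim",c,np.sqrt(r[2]+c@c))
tk=np.array([g(u,v,.145) for u,v in((393,122),(523,255),(268,263),(398,387),(308,152),(498,332),(498,177),(295,340))])
r=np.linalg.lstsq(np.c_[2*tk,np.ones(8)],(tk**2).sum(1),rcond=None)[0];c2=r[:2];print("ticks",c2,np.sqrt(r[2]+c2@c2))
print("index",ang(g(403,412,.142)-c),"line",ang(g(467,358,.145)-c2),"tick0",ang(g(398,387,.145)-c2))
print("knob",g(398,258,.160))
print("legs",g(325,430,.131),g(480,430,.131))
print("strap dir",ang(g(30,485,.125)-g(120,475,.125)),"staple top",g(410,515,.153),g(570,515,.153),ang(g(410,515,.153)-g(570,515,.153)))
print("chest y",ang(g(330,95,.12)-g(318,0,.12)))
E
python3 m.py
```

```text
rim [ 0.54027664 -0.12593071] 0.02475820933403759
ticks [ 0.54041368 -0.12558556] 0.02004504892689872
index 93.88806554913322 line 127.31231183422761 tick0 92.3529697153262
knob [ 0.54043234 -0.125426  ]
legs [ 0.55139813 -0.09727129] [ 0.52489293 -0.09723125]
strap dir 6.219982457962206 staple top [ 0.53782118 -0.08627089] [ 0.51241873 -0.08623132] -0.08925144167329366
chest y 97.58376287833156
```

>>> {"method": "send_rows", "body": {
  "deltas": [
    [[0.04, 0.0128, 0], -0.07],
    [[0.08, 0.0128, 0.02], -0.14],
    [[0.0948, 0.0128, 0.06], -0.222],
    [[0.0948, 0.0128, 0.0977], -0.222],
    [[0.0948, 0.0128, 0.0977], -0.222]
  ]
}}

```text
clock: 2.98
tool_pos: [0.5369, -0.1265, 0.2083]
orientation: [179.5, 0.2, -70.2]
force: [-1.9, 0.3, -1.5]
opening: 0.0613
gripper_force: 0.0
```

>>> {"method": "send_rows", "body": {
  "deltas": [
    [[0, 0, 0], 0],
    [[0, 0, 0], 0],
    [[0, 0, 0], 0],
    [[0, 0, 0], 0],
    [[0, 0, 0], 0]
  ]
}}

```text
clock: 3.4
tool_pos: [0.5406, -0.1255, 0.2154]
orientation: [-179.9, -0.0, -70.0]
force: [-0.3, 0.1, -0.6]
opening: 0.0615
gripper_force: 0.0
```

>>> {"method": "send_rows", "body": {
  "deltas": [
    [[0, 0, 0], 0],
    [[0, 0, 0], 0],
    [[0, 0, 0], 0],
    [[0, 0, 0], 0],
    [[0, 0, 0], 0]
  ],
  "gripper": 0.2
}}

```text
clock: 3.82
tool_pos: [0.5399, -0.1259, 0.214]
orientation: [180.0, -0.0, -70.0]
force: [-0.3, -0.3, 0.6]
opening: 0.0337
gripper_force: 0.0
```

>>> {"method": "send_rows", "body": {
  "deltas": [
    [[0, 0, 0], 0],
    [[0, 0, 0], 0.01],
    [[0, 0, 0], 0.03],
    [[0, 0, 0], 0.05],
    [[0, 0, 0], 0.07]
  ]
}}

```text
clock: 4.23
tool_pos: [0.54, -0.1259, 0.214]
orientation: [180.0, -0.0, -76.5]
force: [0.1, 0.5, -0.1]
opening: 0.0271
gripper_force: 30.0
```

>>> {"method": "send_rows", "body": {
  "deltas": [
    [[0, 0, 0], 0.04],
    [[0, 0, 0], 0.08],
    [[0, 0, 0], 0.12],
    [[0, 0, 0], 0.16],
    [[0, 0, 0], 0.2]
  ]
}}

```text
clock: 4.65
tool_pos: [0.5399, -0.1259, 0.214]
orientation: [180.0, -0.0, -94.5]
force: [-0.4, -0.1, 0.5]
opening: 0.0269
gripper_force: 30.0
```

>>> {"method": "send_rows", "body": {
  "deltas": [
    [[0, 0, 0], 0.04],
    [[0, 0, 0], 0.08],
    [[0, 0, 0], 0.11],
    [[0, 0, 0], 0.14],
    [[0, 0, 0], 0.14]
  ]
}}

```text
clock: 5.07
tool_pos: [0.5399, -0.1259, 0.214]
orientation: [180.0, -0.0, -107.1]
force: [0.3, 0.2, 0.8]
opening: 0.0268
gripper_force: 30.0
```

Run:
```python
from h import *
o=ctrl.get_obs();print(o["clock"],o["tool_pos"],o["orientation"],o["force"],o["moment"])
s=ctrl.snapshot("wrist")
save(s,"d.png",(150,0,420,200),2.9)
```

```text
5.0667 [ 0.53989465 -0.12589018  0.21402783] [ 1.79991874e+02 -7.11227645e-03 -1.07081882e+02] [0.28171206 0.20786726 0.83607103] [0.04728269 0.15582599 0.01846464]
```

View pics/d.png

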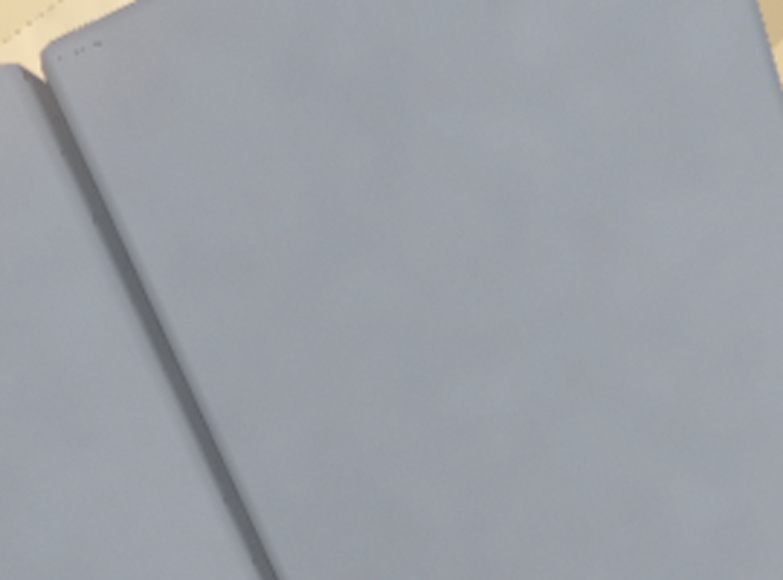

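>>> {"method": "send_rows", "body": {
  "deltas": [
    [[0, 0, 0], 0],
    [[0, 0, 0], 0],
    [[0, 0, 0], 0],
    [[0, 0, -0.01], 0],
    [[0, 0, -0.04], 0]
  ],
  "gripper": 0.85
}}

```text
clock: 5.53
tool_pos: [0.5382, -0.1257, 0.2435]
orientation: [179.7, -0.1, -106.9]
force: [0.0, 0.1, -0.2]
opening: 0.0547
gripper_force: 0.0
```

>>> {"method": "send_rows", "body": {
  "deltas": [
    [[0, 0, -0.03], 0.07],
    [[-0.03, 0.0, -0.06], -0.03],
    [[-0.06, 0, -0.06], -0.11],
    [[-0.09, 0.03, -0.06], -0.19],
    [[-0.09, 0.028, -0.06], -0.229]
  ]
}}

```text
clock: 5.95
tool_pos: [0.5383, -0.0473, 0.2952]
orientation: [-179.9, 0.1, -85.8]
force: [-0.4, 0.2, -0.5]
opening: 0.0739
gripper_force: 0.0
```

>>> {"method": "send_rows", "body": {
  "deltas": [
    [[0, 0, 0], 0],
    [[0, 0, 0], 0],
    [[0, 0, 0], 0],
    [[0, 0, 0], 0],
    [[0, 0, 0], 0]
  ]
}}

```text
clock: 6.37
tool_pos: [0.5395, -0.0511, 0.2939]
orientation: [180.0, -0.0, -86.5]
force: [0.3, -0.5, -0.7]
opening: 0.0743
gripper_force: 0.0
```

Run:
```python
from h import *
import pickle
o=ctrl.get_obs();print(o["clock"],o["tool_pos"],o["orientation"])
s=ctrl.snapshot("wrist");pickle.dump(s,open("s2.pkl","wb"))
p=proj(s,[.54,-.115,.14]);print(p)
x,y=max(0,int(p[0])-100),max(0,int(p[1])-60);print(x,y)
save(s,"e.png",(x,y,x+200,y+150),4)
```

```text
6.3667 [ 0.53951296 -0.0511204   0.2938815 ] [ 1.79979538e+02 -8.03986627e-03 -8.64554209e+01]
[287.62021568 123.29482675]
187 63
```

View pics/e.png

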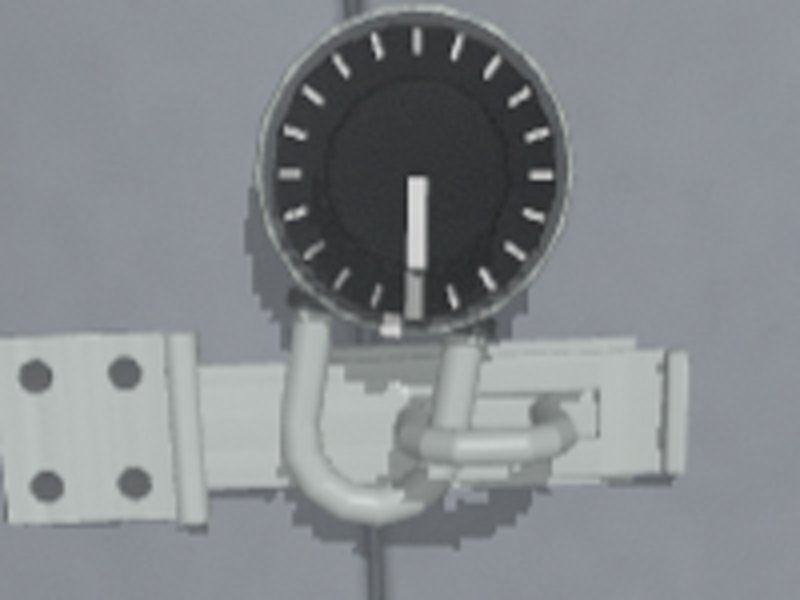

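Run:
```python
from h import *
import pickle
s=pickle.load(open("s2.pkl","rb"))
g=lambda u,v,z:atz(s,(187+u/4,63+v/4),z)[:2]
def ang(v): return np.degrees(np.arctan2(v[1],v[0])).round(1)
def fit(L,z):
    P=np.array([g(*p,z) for p in L]);r=np.linalg.lstsq(np.c_[2*P,np.ones(len(P))],(P**2).sum(1),rcond=None)[0];return r[:2],np.sqrt(r[2]+r[:2]@r[:2])
c,r=fit(((258,172),(572,172),(415,6),(300,60),(530,60),(310,290),(520,290)),.142);print("rim",c,r)
d,r=fit(((417,41),(541,175),(290,174),(377,297),(453,297),(303,93),(525,97)),.145);print("ticks",d,r)
print("index",ang(g(391,325,.142)-c),ang(g(391,325,.142)-d),"line",ang(g(414,296,.145)-d),"ticks",[ang(g(*p,.145)-d) for p in((377,297),(453,297),(290,174),(417,41))])
a,b=g(312,330,.131),g(462,360,.131);print("legs",a,b, "leg dirs",ang(g(305,420,.131)-g(312,330,.131)),ang(g(455,420,.131)-g(464,350,.131)))
print("knob line",ang(g(416,265,.16)-g(418,180,.16)),"post",g(412,440,.153),g(555,440,.153),"lid line",ang(g(376,590,.12)-g(354,5,.12)))
```

```text
rim [ 0.53868649 -0.12562165] 0.02506315954257766
ticks [ 0.53888196 -0.12586354] 0.020238537337632524
index 84.4 84.9 line 93.7 ticks [np.float64(76.4), np.float64(111.7), np.float64(4.0), np.float64(-87.5)]
legs [ 0.55449024 -0.09880008] [ 0.52832085 -0.09523037] leg dirs 88.2 86.9
knob line 92.4 post [ 0.53667929 -0.08462583] [ 0.51372962 -0.08601099] lid line 95.4
```

>>> {"method": "send_rows", "body": {
  "deltas": [
    [[0.04, 0.0066, 0], 0],
    [[0.075, 0.0066, 0.02], 0],
    [[0.0931, 0.0066, 0.055], 0],
    [[0.0931, 0.0066, 0.09], 0],
    [[0.0931, 0.0066, 0.1], 0]
  ]
}}

```text
clock: 6.83
tool_pos: [0.5367, -0.1263, 0.2099]
orientation: [179.7, 0.0, -86.5]
force: [-1.3, 0.6, -0.5]
opening: 0.0747
gripper_force: 0.0
```

>>> {"method": "send_rows", "body": {
  "deltas": [
    [[0, 0, 0], 0],
    [[0, 0, 0], 0],
    [[0, 0, 0], 0],
    [[0, 0, 0], 0],
    [[0, 0, 0], 0]
  ],
  "gripper": 0.2
}}

```text
clock: 7.25
tool_pos: [0.5397, -0.1247, 0.2154]
orientation: [-179.9, -0.0, -86.3]
force: [-1.1, 0.5, -0.2]
opening: 0.0469
gripper_force: 0.0
```

>>> {"method": "send_rows", "body": {
  "deltas": [
    [[0, 0, 0], 0],
    [[0, 0, 0], 0],
    [[0, 0, 0], 0.0],
    [[0, 0, 0], 0.02],
    [[0, 0, 0], 0.04]
  ]
}}

```text
clock: 7.67
tool_pos: [0.5393, -0.125, 0.2144]
orientation: [-180.0, 0.0, -90.0]
force: [-1.2, 2.1, 2.0]
opening: 0.0265
gripper_force: 30.0
```

>>> {"method": "send_rows", "body": {
  "deltas": [
    [[0, 0, 0], 0.03],
    [[0, 0, 0], 0.06],
    [[0, 0, 0], 0.09],
    [[0, 0, 0], 0.09],
    [[0, 0, 0], 0.09]
  ]
}}

```text
clock: 8.08
tool_pos: [0.5393, -0.1251, 0.2144]
orientation: [-179.9, 0.0, -97.9]
force: [0.1, 0.2, 3.2]
opening: 0.0267
gripper_force: 30.0
```

>>> {"method": "send_rows", "body": {
  "deltas": [
    [[0, 0, 0], 0],
    [[0, 0, 0], 0],
    [[0, 0, 0], 0],
    [[0, 0, -0.01], 0],
    [[0, 0, -0.04], 0]
  ],
  "gripper": 0.85
}}

```text
clock: 8.5
tool_pos: [0.5371, -0.1251, 0.2434]
orientation: [179.6, -0.0, -98.0]
force: [-0.1, 0.2, 0.2]
opening: 0.0549
gripper_force: 0.0
```

>>> {"method": "send_rows", "body": {
  "deltas": [
    [[0, 0, -0.03], 0],
    [[-0.03, 0.005, -0.06], -0.07],
    [[-0.06, 0.01, -0.06], -0.13],
    [[-0.085, 0.015, -0.06], -0.15],
    [[-0.092, 0.015, -0.06], -0.15]
  ]
}}

```text
clock: 8.92
tool_pos: [0.5372, -0.0487, 0.2951]
orientation: [-179.9, 0.0, -84.3]
force: [0.4, 0.5, -0.1]
opening: 0.0742
gripper_force: 0.0
```

>>> {"method": "send_rows", "body": {
  "deltas": [
    [[0, 0, 0], 0],
    [[0, 0, 0], 0],
    [[0, 0, 0], 0],
    [[0, 0, 0], 0],
    [[0, 0, 0], 0]
  ]
}}

```text
clock: 9.33
tool_pos: [0.5373, -0.0513, 0.2938]
orientation: [180.0, -0.0, -84.6]
force: [0.2, 0.6, -0.5]
opening: 0.0747
gripper_force: 0.0
```

Run:
```python
from h import *
import pickle
o=ctrl.get_obs();print(o["clock"],o["tool_pos"],o["orientation"])
s=ctrl.snapshot("wrist");pickle.dump(s,open("s3.pkl","wb"))
p=proj(s,[.54,-.115,.14]);print(p)
x,y=max(0,int(p[0])-100),max(0,int(p[1])-60);print(x,y)
save(s,"f.png",(x,y,x+200,y+150),4)
```

```text
9.3333 [ 0.53729414 -0.05130581  0.29380685] [ 1.79968429e+02 -1.01376356e-02 -8.45777087e+01]
[287.34748442 123.47427509]
187 63
```

View pics/f.png

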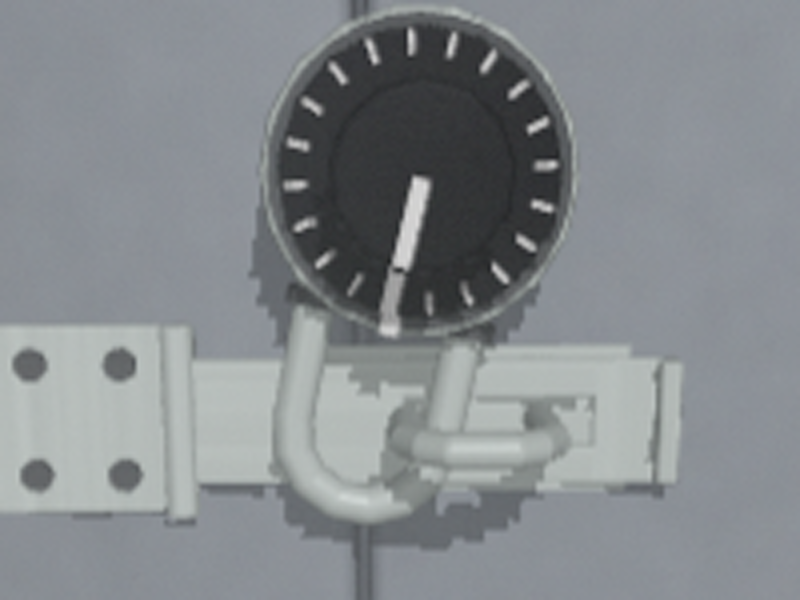

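Run:
```python
from h import *
import pickle
s=pickle.load(open("s3.pkl","rb"))
g=lambda u,v,z:atz(s,(187+u/4,63+v/4),z)[:2]
def ang(v): return np.degrees(np.arctan2(v[1],v[0])).round(1)
def fit(L,z):
    P=np.array([g(*p,z) for p in L]);r=np.linalg.lstsq(np.c_[2*P,np.ones(len(P))],(P**2).sum(1),rcond=None)[0];return r[:2],np.sqrt(r[2]+r[:2]@r[:2])
c,r=fit(((264,172),(576,172),(420,7),(305,60),(535,60),(315,290),(525,290)),.142);print("rim",c,r)
d,r=fit(((411,41),(546,165),(295,185),(430,303),(542,206),(303,144),(325,260)),.145);print("ticks",d,r)
print("index",ang(g(390,327,.142)-c),"line",ang(g(393,298,.145)-d))
a,b=g(311,330,.131),g(460,360,.131);print("legs",ang(a-b)+90)
print("post",g(402,438,.153),g(548,438,.153))
```

```text
rim [ 0.53806829 -0.12582999] 0.024992825671909448
ticks [ 0.53792238 -0.12560302] 0.019850251043967745
index 84.1 line 82.2
legs 84.0
post [ 0.53715676 -0.08506473] [ 0.51380083 -0.08724193]
```

>>> {"method": "send_rows", "body": {
  "deltas": [
    [[0.04, 0.008, 0], 0.066],
    [[0.075, 0.008, 0.02], 0.132],
    [[0.0927, 0.008, 0.04], 0.132],
    [[0.0927, 0.008, 0.06], 0.132],
    [[0.0927, 0.008, 0.08], 0.132]
  ]
}}

```text
clock: 9.8
tool_pos: [0.5379, -0.1265, 0.2292]
orientation: [180.0, -0.0, -96.5]
force: [0.1, -0.5, -0.7]
opening: 0.0744
gripper_force: 0.0
```

>>> {"method": "send_rows", "body": {
  "deltas": [
    [[0, 0, 0.0124], 0],
    [[0, 0, 0.0247], 0],
    [[0, 0, 0.037], 0],
    [[0, 0, 0.0494], 0],
    [[0, 0, 0.0494], 0]
  ]
}}

```text
clock: 10.22
tool_pos: [0.5373, -0.1248, 0.1886]
orientation: [179.9, -0.0, -96.4]
force: [-0.1, 0.6, 0.4]
opening: 0.0744
gripper_force: 0.0
```

>>> {"method": "send_rows", "body": {
  "deltas": [
    [[0, 0, 0], 0],
    [[0, 0, 0], 0],
    [[0, 0, 0], 0],
    [[0, 0, 0], 0],
    [[0, 0, 0], 0]
  ],
  "gripper": 0.45
}}

```text
clock: 10.63
tool_pos: [0.5385, -0.1249, 0.1912]
orientation: [-179.9, 0.0, -96.4]
force: [0.2, -0.0, 2.1]
opening: 0.0512
gripper_force: 30.0
```

>>> {"method": "send_rows", "body": {
  "deltas": [
    [[0, 0, 0], 0],
    [[0, 0, 0], 0],
    [[0, 0, 0], 0],
    [[0, 0, 0], 0],
    [[0, 0, 0], 0]
  ]
}}

```text
clock: 11.05
tool_pos: [0.5385, -0.1249, 0.1911]
orientation: [-179.9, 0.0, -96.4]
force: [0.1, 1.4, 5.3]
opening: 0.0514
gripper_force: 30.0
```

>>> {"method": "send_rows", "body": {
  "deltas": [
    [[0, 0, -0.003], 0],
    [[0, 0, -0.0075], 0],
    [[0, 0, -0.0075], -0.03],
    [[0, 0, -0.0075], -0.06],
    [[0, 0, -0.0075], -0.09]
  ]
}}

```text
clock: 11.47
tool_pos: [0.5375, -0.125, 0.1961]
orientation: [179.9, 0.0, -88.2]
force: [0.5, -0.8, -2.9]
opening: 0.0513
gripper_force: 30.0
```

>>> {"method": "send_rows", "body": {
  "deltas": [
    [[0, 0, 0], -0.015],
    [[0, 0, 0], -0.03],
    [[0, 0, 0], -0.03],
    [[0, 0, 0], -0.03],
    [[0, 0, 0], -0.03]
  ]
}}

```text
clock: 11.88
tool_pos: [0.538, -0.125, 0.1964]
orientation: [180.0, 0.0, -85.6]
force: [-0.3, 0.3, -3.7]
opening: 0.0512
gripper_force: 30.0
```

>>> {"method": "send_rows", "body": {
  "deltas": [
    [[0.006, 0, 0], 0],
    [[0.012, 0, 0], 0],
    [[0.018, 0, 0], 0],
    [[0.024, 0, 0], 0],
    [[0.03, 0, 0], 0]
  ]
}}

```text
clock: 12.3
tool_pos: [0.54, -0.1494, 0.1964]
orientation: [-180.0, 0.0, -85.6]
force: [0.5, 1.0, -3.0]
opening: 0.0511
gripper_force: 30.0
```

>>> {"method": "send_rows", "body": {
  "deltas": [
    [[0.002, 0, 0], 0],
    [[0.004, 0, 0], 0],
    [[0.006, 0, 0], 0],
    [[0.008, 0, 0], 0],
    [[0.008, 0, 0], 0]
  ]
}}

```text
clock: 12.72
tool_pos: [0.5404, -0.1544, 0.1962]
orientation: [-180.0, 0.1, -85.6]
force: [-0.0, 8.3, -2.2]
opening: 0.051
gripper_force: 30.0
```

>>> {"method": "send_rows", "body": {
  "deltas": [
    [[0.001, 0, 0], 0],
    [[0.0015, 0, 0], 0],
    [[0.002, 0, 0], 0],
    [[0.002, 0, 0], 0],
    [[0.002, 0, 0], 0]
  ]
}}

```text
clock: 13.13
tool_pos: [0.5404, -0.1548, 0.1959]
orientation: [-180.0, 0.2, -85.6]
force: [-0.1, 12.6, -2.6]
opening: 0.0512
gripper_force: 30.0
```

Run:
```python
from h import *
for n in("scene","side"):
    s=ctrl.snapshot(n);p=proj(s,[.54,-.11,.14]).astype(int);print(n,p)
    c=s["color"][p[1]-50:p[1]+50,p[0]-66:p[0]+66,::-1]
    cv2.imwrite(f"pics/_{n}.png",cv2.resize(c,(400,300),interpolation=cv2.INTER_CUBIC))
cv2.imwrite("pics/g.png",np.hstack([cv2.imread("pics/_scene.png"),cv2.imread("pics/_side.png")]))
```

```text
scene [242 221]
side [318 182]
```

View pics/g.png

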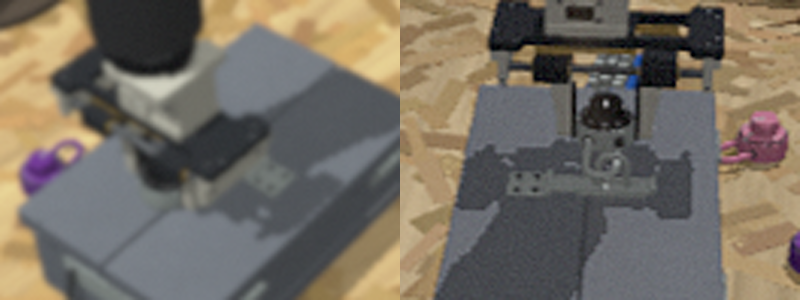

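>>> {"method": "send_rows", "body": {
  "deltas": [
    [[-0.003, 0, -0.0022], 0],
    [[-0.006, 0, -0.0044], 0],
    [[-0.015, 0, -0.0044], 0],
    [[-0.024, 0, -0.0044], 0],
    [[-0.033, 0, -0.0044], 0]
  ]
}}

```text
clock: 13.65
tool_pos: [0.5383, -0.1301, 0.2]
orientation: [180.0, -0.0, -85.6]
force: [-0.5, -0.7, -3.5]
opening: 0.0516
gripper_force: 30.0
```

>>> {"method": "send_rows", "body": {
  "deltas": [
    [[-0.008, 0, 0], 0],
    [[-0.014, 0, 0], 0],
    [[-0.019, 0, 0], 0],
    [[-0.019, 0, 0], 0],
    [[-0.019, 0, 0], 0]
  ]
}}

```text
clock: 14.07
tool_pos: [0.5374, -0.1152, 0.2]
orientation: [-180.0, -0.0, -85.6]
force: [0.4, -0.6, -2.6]
opening: 0.0512
gripper_force: 30.0
```

>>> {"method": "send_rows", "body": {
  "deltas": [
    [[0, -0.004, 0], 0],
    [[0, -0.009, 0], 0],
    [[0, -0.014, 0], 0],
    [[0, -0.019, 0], 0],
    [[0, -0.024, 0], 0]
  ]
}}

```text
clock: 14.48
tool_pos: [0.557, -0.1141, 0.1999]
orientation: [180.0, -0.0, -85.6]
force: [0.5, 0.9, -2.6]
opening: 0.0511
gripper_force: 30.0
```

>>> {"method": "send_rows", "body": {
  "deltas": [
    [[0, -0.005, 0], 0],
    [[0, -0.01, 0], 0],
    [[0, -0.015, 0], 0],
    [[0, -0.015, 0], 0],
    [[0, -0.015, 0], 0]
  ]
}}

```text
clock: 14.9
tool_pos: [0.5686, -0.113, 0.1998]
orientation: [180.0, 0.0, -85.6]
force: [-0.1, 0.4, -2.9]
opening: 0.0511
gripper_force: 30.0
```

Run:
```python
from h import *
for n in("scene","side"):
    s=ctrl.snapshot(n);p=proj(s,[.56,-.09,.14]).astype(int)
    c=s["color"][p[1]-50:p[1]+50,p[0]-66:p[0]+66,::-1]
    cv2.imwrite(f"pics/_{n}.png",cv2.resize(c,(400,300),interpolation=cv2.INTER_CUBIC))
cv2.imwrite("pics/i.png",np.hstack([cv2.imread("pics/_scene.png"),cv2.imread("pics/_side.png")]))
```

```text
(no output)
```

View pics/i.png

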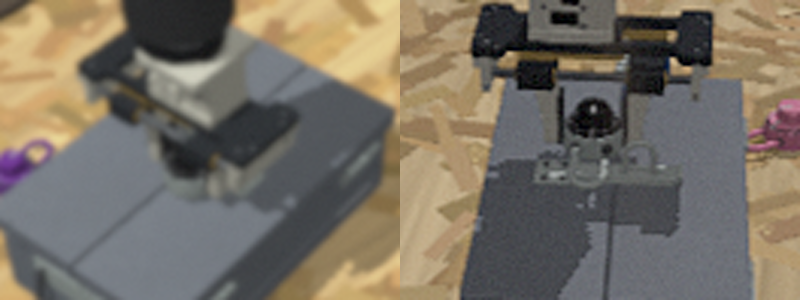

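>>> {"method": "send_rows", "body": {
  "deltas": [
    [[0, 0, -0.008], 0],
    [[0, 0, -0.02], 0],
    [[0, 0, -0.035], 0],
    [[0, 0, -0.05], 0],
    [[0, 0, -0.065], 0]
  ]
}}

```text
clock: 15.42
tool_pos: [0.5685, -0.1131, 0.2538]
orientation: [-179.9, -0.0, -85.6]
force: [-0.3, -1.2, -3.0]
opening: 0.0515
gripper_force: 30.0
```

>>> {"method": "send_rows", "body": {
  "deltas": [
    [[0, 0, -0.015], 0],
    [[0, 0, -0.03], 0],
    [[0, 0, -0.045], 0],
    [[0, 0, -0.06], 0],
    [[0, 0, -0.068], 0]
  ]
}}

```text
clock: 15.83
tool_pos: [0.5688, -0.1131, 0.3092]
orientation: [-179.8, -0.0, -85.6]
force: [-0.6, 0.7, -2.4]
opening: 0.0514
gripper_force: 30.0
```

>>> {"method": "send_rows", "body": {
  "deltas": [
    [[0, 0, -0.004], 0],
    [[0, 0, -0.006], 0],
    [[0, 0, -0.006], 0],
    [[0, 0, -0.006], 0],
    [[0, 0, -0.006], 0]
  ]
}}

```text
clock: 16.25
tool_pos: [0.5682, -0.113, 0.3105]
orientation: [179.9, 0.0, -85.6]
force: [1.1, -0.6, -3.2]
opening: 0.0512
gripper_force: 30.0
```

>>> {"method": "send_rows", "body": {
  "deltas": [
    [[0, 0, 0], 0],
    [[0, 0, 0], 0],
    [[0, 0, 0], 0],
    [[0, 0, 0], 0],
    [[0, 0, 0], 0]
  ]
}}

```text
clock: 16.67
tool_pos: [0.5685, -0.113, 0.3111]
orientation: [180.0, 0.0, -85.6]
force: [-0.3, 0.0, -2.8]
opening: 0.0514
gripper_force: 30.0
```

Run:
```python
from h import *
o=ctrl.get_obs();print(o["clock"],o["tool_pos"],o["orientation"],o["opening"],o["qvel"].round(2))
for n in("scene","side"):
    s=ctrl.snapshot(n);p=proj(s,[.56,-.09,.24]).astype(int)
    c=s["color"][p[1]-50:p[1]+50,p[0]-66:p[0]+66,::-1]
    cv2.imwrite(f"pics/_{n}.png",cv2.resize(c,(400,300),interpolation=cv2.INTER_CUBIC))
cv2.imwrite("pics/j.png",np.hstack([cv2.imread("pics/_scene.png"),cv2.imread("pics/_side.png")]))
```

```text
16.6667 [ 0.5684619  -0.11302728  0.31111166] [ 1.79992229e+02  2.06209310e-05 -8.55917216e+01] 0.051427771429786065 [-0.01 -0.18  0.05  0.05 -0.04 -0.09]
```

View pics/j.png

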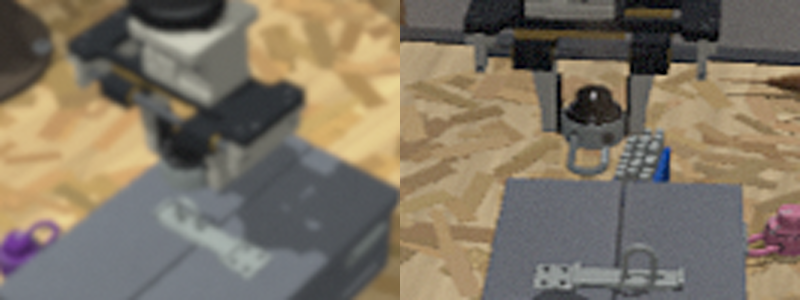

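The lock is held level above the lid with its shackle extended, and the staple is empty.

```bash
python3 -c "
from plant import ctrl
print(ctrl.close_job())"
```

```text
the job is handed in; nothing more can be done
None
```

The padlock is dialled to its opening number, pulled fully open, unhooked from the staple, and held still and level about 12 cm above the chest lid; the job was handed in at about 17 s of the 51 s allowed (result not reported).

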